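Set the nutrient feed dial to the red line and start the feed

ROBOT

A 6-joint arm with a two-finger parallel gripper is mounted at the origin on the work surface. World frame = base frame: x ahead of the robot, y to its left, z up, the work surface at z = 0. Lengths are in m, angles in rad, forces in N, time in s.
With the tool pointing down it reaches from about 0.3 to 0.85 m from the base axis. Payload 4.2 kg.
Tool frame: the origin (TCP) lies on the front face of the gripper's body, between the roots of the fingers; the fingertips stand 78 mm ahead of it and the grasp point (between the pads) lies 60 mm ahead of it; y points along the fingers, x is the direction in which the jaws open and shut, and the axes are right-handed (so a half turn about y gives the same grasp; the last joint's range is limited). The gripper opens to 91 mm and grips with 3 to 60 N. Pads are 32 mm wide; open, the fingers measure 118 mm over their backs; the gripper's body (76 mm by 178 mm) begins 60 mm behind the grasp point.
Start: joints at [1.279, 0.32, 1.565, -0, 1.257, -0.02], TCP at [0.154, 0.554, 0.292] pointing down, gripper open.
Joint ranges: [-3.11, 3.11], [-0.84, 2.01], [0.21, 2.61], [-1.34, 4.49], [0.05, 2.63], [-2.56, 2.56]. Speed limits (rad/s): [2.57, 2.57, 3.14, 3.14, 3.14, 3.14].

INTERFACE

Orientations are given as a 3x3 rotation matrix whose columns are the frame's x, y, z axes.
In Python, from cell import read_state, camera, get_calibration, ticket, masks_of gives the robot as it stands.
- The arm moves only by the shell command python3 -m pendant 'ROWS' [OPENING] [FORCE]. ROWS is JSON, a list of rows, each an object of numbers: "x", "y", "z": the shift along the tool's x, y, z in mm; "yaw": the turn about the tool's y in degrees. A call has 1 to 20 rows; each row is the pose to reach, as a shift and turn from the pose commanded when the call began, along the tool's axes at that moment; what a row does not reach only later rows make up. A row lasts 1/12 s, in which the tool goes at most 41.7 mm and 7.16 degrees, less where a joint would pass 70% of its speed; a pose out of reach is approached as far as the arm can. A call with a gripper value outside its range is refused whole. OPENING is the finger opening in mm, from 0 to 91.2, set as the call begins (- or left out, the last holds). The fingers move at their own pace and stop on an object; FORCE is the grip in N (left out, the last holds). Time passes only in rows, so rows that repeat a pose let the fingers close. It gives the time, the measured TCP pose, the force and the opening at its end, in the units of the state.
- read_state(): the state, without advancing time (a new reading comes with each control period).
- camera(name): name is "scene" or "top" or "wrist"; returns (picture, depth): 400x640x3 uint8, red, green, blue; 400x640 float32, m along the optical axis (not along the pixel's ray), 0 where there is no reading.
- get_calibration(name): a dict with "camera_matrix" (3x3 intrinsics, pixels), "cam_to_world" (4x4, takes a point from camera to world coordinates); the wrist camera has in their place "T_tool_cam" (4x4, takes a point from camera to tool coordinates, whose origin is the TCP and whose axes are the tool frame's). Camera axes: x right, y up, looking along -z (the intrinsics and any distortion apply to the point x, -y, -z); pixel columns grow to the right and rows downward; lengths in m; the calibration is good to about 2 mm. A picture is of the moment at which its call begins: read the wrist's pose just before it. get_calibration takes no time and is no camera call.
- ticket.finish_job(): hands the job in, once; it reports no verdict.
Trained networks look in the newest picture that a camera, given by its name, has taken for a name from the list of things; names that differ only in an ending like _2 or _b are one class to them, and where a whole thing is asked for, a point or a joint stands for the part that bears it (a point fixed in the world has none). Each returns a list of dicts, best first, with "score" (0 to 1); they miss things now and then, are a little off and sometimes report something else, mostly with a low value. They report only what shows in the picture. A call takes as long as a camera call.
- masks_of(camera, query): "mask" (400x640 bool, what is visible of it) and "uv" ([column, row] in pixels, amid what is visible of it).
The state is a dict: "time": time; "qpos": joint angles; "joint_velocities": joint speeds; "joint_torque": joint torques, N m; "eef_pos": TCP position; "tool_rot": TCP orientation; "wrist_force": force on the tool from outside, world axes, zero at the start; "ft_torque": the same for the moment, N m; "gripper_width": opening from 0.0 (shut) to 1.0 (fully open).
Only numpy, scipy, OpenCV 4.12 (cv2) and the standard library are available. Lean on these libraries where they do the work, as an engineer would, in place of code of your own. Each camera call takes 0.05 s, during which the arm holds its last target.

TASK

On the seedling bench's nutrient feed unit, push the blue fin round with the closed fingertips, without gripping it, until the dial's white index line lines up with the red line on the scale. With the dial at rest there, press the green button all the way down to start the feed and let it spring back. Do not press the button before the dial is set, and leave the seed jar, the flower pot and the spray bottle where they stand.

Things in the scene. Friction and masses are not known exactly. Their poses are not given: they have to be found in the camera images.
- dial (a joint): Angle of the black dial on the feed unit, rad, growing anticlockwise seen from above. Index direction seen from above = the unit's own x direction turned anticlockwise by this angle. It turns either way, with no end stop within a full turn of its start; it is stiff (about 0.1 N m, some 2 N at the fin) and stays where it is left. At the start it is between 0.8 rad and half a turn from the red line, by the shorter way.
- dial_centre (a point): The dial's vertical turning axis, at the level of the dial's flat top (81 mm above the bench). The dial is a black disc, 160 mm across and 10 mm thick, lying flat on top of the grey housing. The axes of this frame are those of the housing.
- index_end (a point): Outer end of the dial's white index line: 82 mm from the dial's axis, at the level of the dial's top; turns with the dial. The line is 6 mm wide and runs radially from 31 mm to 79 mm.
- target_line (a point): Inner end of the red scale line that the index must meet: 82 mm from the dial's axis, given at the level of the dial's top. The red line is painted flat on the white scale plate round the dial, 22 mm long, 6 mm wide. The scale has black division lines every 10 degrees.
- fin_top (a point): Middle of the top of the blue fin that stands upright on the dial, straight across from the index line. The fin is a radial wall: 44 mm long (28 to 72 mm from the axis), 16 mm thick, its top 34 mm above the dial's top. Only its two flat sides need be pushed. The rest of the dial is flat, but for a 4 mm high cap 28 mm wide in the middle, which is only looks.
- fin_left: Side plate of the fin, one of its two flat faces (38 mm long, 31 mm high, 4 mm thick; origin at its centre, 6 mm from the fin's middle plane). Push here to turn the dial anticlockwise seen from above. If both side plates are touched at once, the fin counts as gripped.
- fin_right: The other side plate of the fin, the same size. Push here to turn the dial clockwise seen from above.
- feed_unit: Grey housing of the feed unit, fixed to the bench: 230 mm (its x) by 400 mm (its y), 70 mm high; origin at the centre of its underside, under the dial's axis; x points away from the robot. On its top, 155 mm to either side of the dial's axis along y and up to 30 mm off along x, are a green push button and a dark round pressure gauge (60 mm across, 24 mm high, fixed); which side is which varies.
- start_button_top (a point): Centre of the top of the green push button, 34 mm across, in a low black housing on top of the feed unit. It presses straight down, against a spring.
- start_button (a joint): How far the green button is pressed, m: 0 up, 0.006 fully down (about 5 N); it springs back when released.
- seed_jar: Glass seed jar, 60 mm across, 85 mm high, loose on the bench beside the unit; origin at the centre of its underside. Leave alone.
- pot: Small terracotta flower pot, 72 mm across the rim, 65 mm high, loose on the bench at the other side of the unit; origin at the centre of its underside. Leave alone.
- spray: White spray bottle with a green head, 64 mm across, 122 mm high, loose on the bench off the unit's left end; origin at the centre of its underside. Leave alone.

How it is judged:
By the outcome, as a careful person would: the job done as asked, in the order asked, and still so for the second after the job is handed in, with the robot touching nothing.
It also fails if it takes over 58 s, if anything falls off the work surface, if the arm or the gripper's body presses on something with over 40 N, if the wrist force passes 120 N, or if a joint passes its speed limit or range.

## Working session

There is one attempt and no reset: what is moved stays moved. The work goes in short steps, Python scripts to look and compute and a shell command to move; the robot and the scene stay as the last step left them, time stands still between calls to the robot, and variables do not carry over. Pictures are saved under pics/ and viewed, and the job is handed in when it is done.

```bash
mkdir -p pics; ls
python3 - <<'E'
from cell import *
import cv2,numpy as np
s=read_state();print(s['time'],s['eef_pos'],s['tool_rot'],s['gripper_width'])
for n in ['top','scene']:
    p,d=camera(n);cv2.imwrite(f'pics/{n}0.png',p[:,:,::-1]);np.savez(f'{n}0.npz',p=p,d=d)
    c=get_calibration(n);print(n,c)
E
```

```text
pics
0.0 [0.15427502 0.55354142 0.29143864] [[ 2.68490913e-01 -5.12484131e-04 -9.63282081e-01]
 [ 9.63280604e-01 -1.68705113e-03  2.68491399e-01]
 [-1.76270370e-03 -9.99998446e-01  4.07081266e-05]] 0.9999440004231245
top {'camera_matrix': array([[517.10048451,   0.        , 327.70522449],
       [  0.        , 517.10048451, 199.79530467],
       [  0.        ,   0.        ,   1.        ]]), 'cam_to_world': array([[-0.02386309,  0.99909219, -0.03528946,  0.50137479],
       [-0.99965026, -0.02344422,  0.01223622,  0.02876195],
       [ 0.01139778,  0.03556911,  0.99930222,  1.21402385],
       [ 0.        ,  0.        ,  0.        ,  1.        ]])}
scene {'camera_matrix': array([[460.85072793,   0.        , 318.84708278],
       [  0.        , 460.85072793, 197.78078173],
       [  0.        ,   0.        ,   1.        ]]), 'cam_to_world': array([[ 0.5267043 , -0.48408533,  0.69874457,  1.40584825],
       [ 0.85003376,  0.30479424, -0.42958476, -0.48813659],
       [-0.00501764,  0.82022062,  0.57202531,  0.76122658],
       [ 0.        ,  0.        ,  0.        ,  1.        ]])}
```

View pics/top0.png

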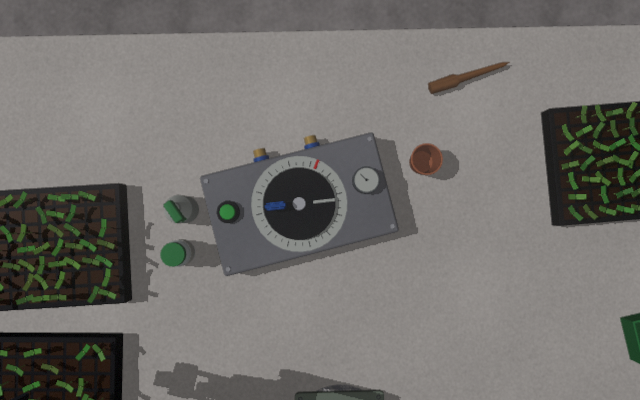

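View pics/scene0.png

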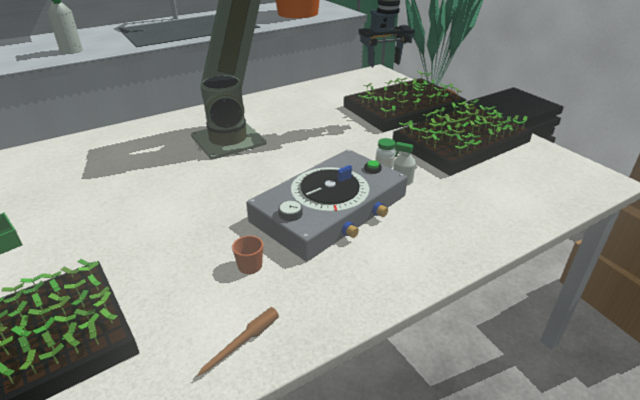

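The top picture shows the dial centred near (299,204), with the index line pointing right (ending near (336,200)). The red line is at about (317,164), the fin at (275,206) and the button at (228,212). The gauge and pot are on the right, the jar and spray on the left. The dial needs to turn anticlockwise by about 70°, so the fin is pushed from its far side towards the robot.

```bash
cat > h.py <<'E'
from cell import *
import cv2,numpy as np
def ray(c,uv,z):
    K=c['camera_matrix'];T=c['cam_to_world']
    a=np.array([(uv[0]-K[0,2])/K[0,0],-(uv[1]-K[1,2])/K[1,1],-1.])
    r=T[:3,:3]@a;o=T[:3,3]
    return o+r*(z-o[2])/r[2]
def measure(p,c):
    h=cv2.cvtColor(p,cv2.COLOR_RGB2HSV).astype(int)
    H,S,V=h[...,0],h[...,1],h[...,2]
    out={}
    box=np.zeros(H.shape,bool);box[130:280,195:400]=1
    red=box&((H<8)|(H>172))&(S>120)&(V>80)
    blue=box&(H>105)&(H<130)&(S>120)
    green=box&(H>45)&(H<85)&(S>120)
    for n,m in (('red',red),('blue',blue),('green',green)):
        k,l,st,ce=cv2.connectedComponentsWithStats(m.astype(np.uint8))
        for i in range(1,k):
            if st[i,4]>15: print(n,st[i],ce[i].round(1)); out.setdefault(n,[]).append((st[i,4],l==i,ce[i]))
    return out
E
python3 - <<'E'
from h import *
f=np.load('top0.npz');p=f['p'];d=f['d'];c=get_calibration('top')
o=measure(p,c)
b=p[120:290,190:405][:,:,::-1];cv2.imwrite('pics/crop0.png',cv2.resize(b,None,fx=3.5,fy=3.5,interpolation=cv2.INTER_CUBIC))
# dial disc: dark region ellipse
g=cv2.cvtColor(p,cv2.COLOR_RGB2GRAY);print(g[204,285],g[180,300],g[204,250:350:4])
def P(n,u,z): print(n,u,ray(c,u,z).round(4))
for n,u in (('corner',(205,180)),('corner',(372,137)),('corner',(393,227)),('corner',(228,269)),('centre',(299,203.5))): P(n,u,.07)
cands=[tuple(np.array(o['red'][0][2]))]
P('red',cands[0],.072)
for q in ['seed_jar','pot','spray','start_button','fin_top']:
    pass
E
```

```text
red [314 160   5   9  22] [315.9 164.1]
blue [305 143  13   6  40] [311.  145.4]
blue [254 156  12   6  39] [259.6 158.4]
blue [264 201  22  10 162] [274.9 205.5]
green [220 204  15  16 189] [226.9 211.5]
42 38 [ 90 140 140 124  50  63  63  59  63  30  31  93 137 138  37  37  34  35
  34  36  35  34  93 139 133]
corner (205, 180) [0.5919 0.2849 0.07  ]
corner (372, 137) [ 0.6793 -0.0872  0.07  ]
corner (393, 227) [ 0.4782 -0.1283  0.07  ]
corner (228, 269) [0.3947 0.2376 0.07  ]
centre (299, 203.5) [0.5351 0.0784 0.07  ]
red (np.float64(315.90909090909093), np.float64(164.0909090909091)) [0.6214 0.039  0.072 ]
```

Run:
```python
from h import *
f=np.load('top0.npz');d=f['d'];c=get_calibration('top')
K=c['camera_matrix'];T=c['cam_to_world']
def pt(u,v):
    z=d[v,u];return (T[:3,:3]@np.array([(u-K[0,2])/K[0,0]*z,-(v-K[1,2])/K[1,1]*z,-z])+T[:3,3]).round(4)
for u,v in ((228,212),(275,206),(300,180),(299,230),(215,230),(175,254),(178,208),(173,212),(366,180),(425,158)): print(u,v,pt(u,v))
```

```text
228 212 [0.5197 0.232  0.089 ]
275 206 [0.5297 0.1276 0.1136]
300 180 [0.5861 0.0745 0.0835]
299 230 [0.4768 0.0792 0.0823]
215 230 [0.481  0.2644 0.0713]
175 254 [0.4313 0.3492 0.0841]
178 208 [0.5305 0.3358 0.1041]
173 212 [0.5219 0.3412 0.1232]
366 180 [ 0.582  -0.0691  0.0941]
425 158 [ 0.6366 -0.2165  0.0083]
```

```bash
cat >> h.py <<'E'
def rect(p,c,z,cx,cy,half=0.13,N=600):
    # homography: ortho img pixel -> world; up=+x, left=+y
    w=np.array([[cx+half,cy+half],[cx+half,cy-half],[cx-half,cy-half],[cx-half,cy+half]])
    K=c['camera_matrix'];T=c['cam_to_world'];px=[]
    for a in w:
        q=T[:3,:3].T@(np.array([a[0],a[1],z])-T[:3,3]); px.append([K[0,2]+K[0,0]*q[0]/-q[2],K[1,2]-K[1,1]*q[1]/-q[2]])
    M=cv2.getPerspectiveTransform(np.float32(px),np.float32([[0,0],[N,0],[N,N],[0,N]]))
    return cv2.warpPerspective(p,M,(N,N),flags=cv2.INTER_CUBIC)
E
python3 - <<'E'
from h import *
f=np.load('top0.npz');c=get_calibration('top')
r=rect(f['p'],c,.081,.531,.077)
g=cv2.cvtColor(r,cv2.COLOR_RGB2GRAY)
m=(g<75).astype(np.uint8);m=cv2.morphologyEx(m,cv2.MORPH_OPEN,np.ones((15,15)))
k,l,st,ce=cv2.connectedComponentsWithStats(m)
i=l[340,300];print(i,st[i])
cn=cv2.findContours((l==i).astype(np.uint8),0,1)[0];cn=max(cn,key=len)
e=cv2.fitEllipse(cv2.convexHull(cn));print(e,(np.array(e[1])*.26/600))
print('centre', .531+.13-e[0][1]*.26/600, .077+.13-e[0][0]*.26/600)
cv2.ellipse(r,e,(255,0,255),1)
cv2.imwrite('pics/rect0.png',r[:,:,::-1])
E
```

```text
4 [  116   108   365   365 99701]
((298.0474853515625, 290.19134521484375), (366.3748779296875, 367.41925048828125), 112.21295928955078) [0.15876245 0.15921501]
centre 0.5352504170735677 0.07784608968098958
```

View pics/rect0.png

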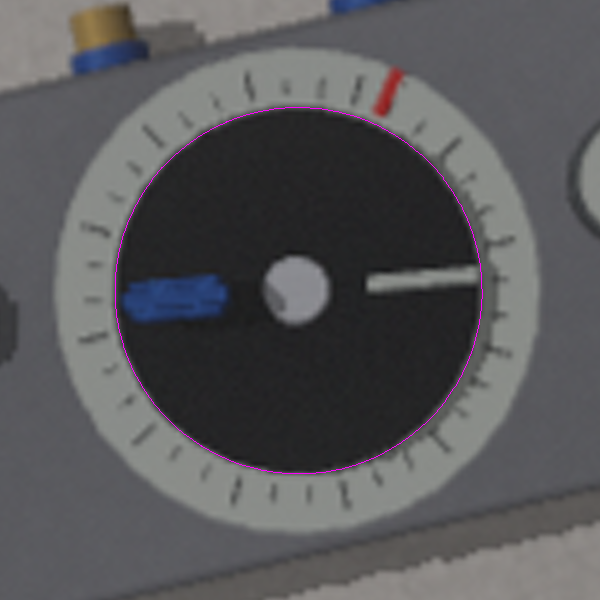

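The fitted dial centre is (0.535, 0.078) and the fitted diameter of 159 mm matches the given 160 mm. In the rectified view the index is at about 5.3° and the red line at about 65.3°, so the dial needs about +60° anticlockwise. I'll close the gripper and hover beyond the fin's far face.

```bash
python3 -m pendant '[{"x":-296,"z":-511,"y":41,"yaw":69},{"x":-296,"z":-511,"y":41,"yaw":69},{"x":-296,"z":-511,"y":41,"yaw":69},{"x":-296,"z":-511,"y":41,"yaw":69},{"x":-296,"z":-511,"y":41,"yaw":69},{"x":-296,"z":-511,"y":41,"yaw":69},{"x":-296,"z":-511,"y":41,"yaw":69},{"x":-296,"z":-511,"y":41,"yaw":69},{"x":-296,"z":-511,"y":41,"yaw":69},{"x":-296,"z":-511,"y":41,"yaw":69},{"x":-296,"z":-511,"y":41,"yaw":69},{"x":-296,"z":-511,"y":41,"yaw":69},{"x":-296,"z":-511,"y":41,"yaw":69},{"x":-296,"z":-511,"y":41,"yaw":69},{"x":-296,"z":-511,"y":41,"yaw":69},{"x":-296,"z":-511,"y":41,"yaw":69},{"x":-296,"z":-511,"y":41,"yaw":69},{"x":-296,"z":-511,"y":41,"yaw":69}]' 0 20
python3 - <<'E'
from h import *
s=read_state();print(s['time'],s['eef_pos'],s['tool_rot'],s['gripper_width'],s['wrist_force'],s['qpos'])
for n in ['wrist','scene']:
    p,d=camera(n);cv2.imwrite(f'pics/{n}1.png',p[:,:,::-1])
print(get_calibration('wrist'))
E
```

```text
time: 1.6
eef_pos: [0.566, 0.1326, 0.2511]
tool_rot: [[0.995, -0.001, -0.096], [0.096, 0.0, 0.995], [-0.001, -1.0, 0.001]]
wrist_force: [-0.2, 0.8, -0.5]
gripper_width: 0.005
1.6 [0.56601982 0.13261078 0.25111107] [[ 9.95419542e-01 -1.29871949e-03 -9.55941929e-02]
 [ 9.55948987e-02  4.92586914e-04  9.95420199e-01]
 [-1.24568316e-03 -9.99999035e-01  6.14481598e-04]] 0.005200818142955435 [-0.2321755   0.75146678 -0.50604547] [2.10019515e-01 3.58221155e-01 1.61381185e+00 8.17037106e-04
 1.17072726e+00 1.13960065e-01]
{'camera_matrix': array([[322.86836012,   0.        , 316.90458048],
       [  0.        , 322.86836012, 196.54158315],
       [  0.        ,   0.        ,   1.        ]]), 'T_tool_cam': array([[ 9.99999298e-01, -9.43627712e-04, -7.16608368e-04,
        -8.26382122e-05],
       [-4.30411827e-04,  2.74189881e-01, -9.61675477e-01,
        -9.22701242e-02],
       [ 1.10395039e-03,  9.61675111e-01,  2.74189282e-01,
         7.77404853e-02],
       [ 0.00000000e+00,  0.00000000e+00,  0.00000000e+00,
         1.00000000e+00]])}
```

View pics/wrist1.png

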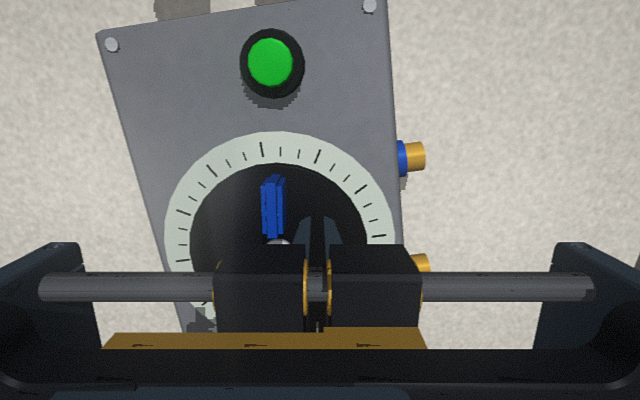

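View pics/scene1.png

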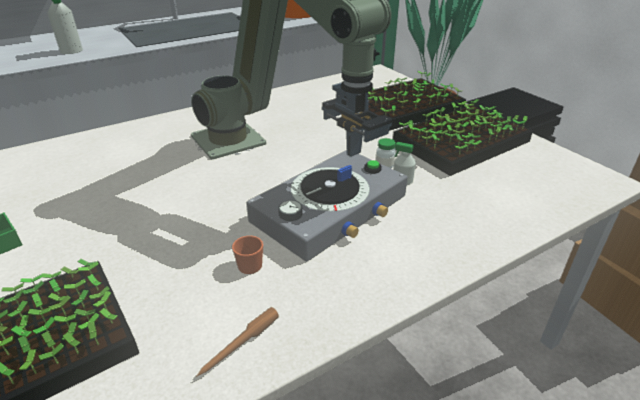

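The wrist view shows the fin at (272,207) clear to the left of the fingers, with the fingertips near (320,222). The button is at (270,62). Next I'll descend and close up to the fin's face.

```bash
python3 -m pendant '[{"y":30},{"y":60},{"y":82},{"y":82},{"y":82},{"y":82,"x":-5},{"y":82,"x":-10},{"y":82,"x":-12},{"y":82,"x":-12}]'
python3 - <<'E'
from h import *
s=read_state();print(s['time'],s['eef_pos'],s['gripper_width'],s['wrist_force'])
for n in ['wrist','top']:
    p,d=camera(n);cv2.imwrite(f'pics/{n}2.png',p[:,:,::-1] if n=='wrist' else rect(p,get_calibration('top'),.081,.531,.077)[:,:,::-1])
C=np.array([.5352,.0778]);n=np.array([.9957,.0924]);u=np.array([-.0924,.9957])
q=s['eef_pos'][:2]-C;print(q@n,q@u)
E
```

```text
1.7 [0.56605151 0.13295495 0.25148104] 0.006034292887765816 [-0.54287932 -0.02538127  0.84804832]
0.03581516270438163 0.05206710459974541schema error: expected keys x, y, z, yaw
```

View pics/wrist2.png

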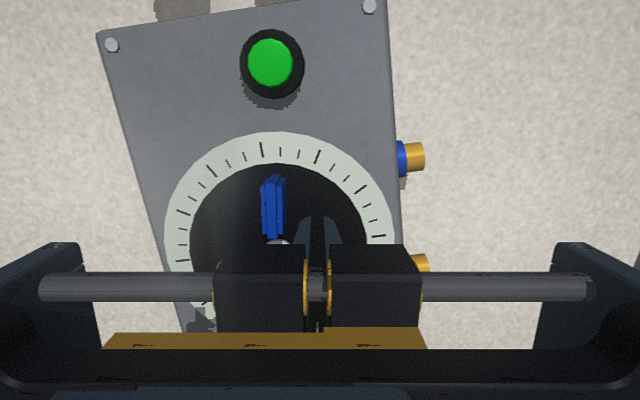

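View pics/top2.png

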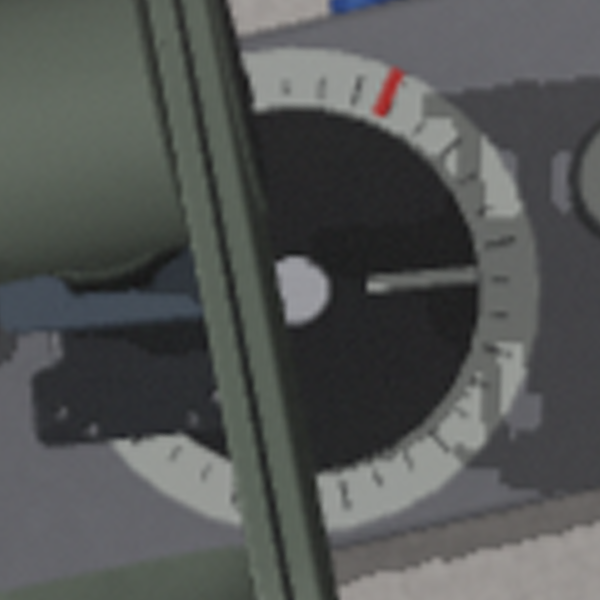

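The call was refused because every row needs all four keys. The pictures show the arm unmoved, and the top camera still sees both the index line and the red line.

```bash
python3 -m pendant '[{"x":0,"y":30,"z":0,"yaw":0},{"x":0,"y":60,"z":0,"yaw":0},{"x":0,"y":82,"z":0,"yaw":0},{"x":0,"y":82,"z":0,"yaw":0},{"x":0,"y":82,"z":0,"yaw":0},{"x":-5,"y":82,"z":0,"yaw":0},{"x":-10,"y":82,"z":0,"yaw":0},{"x":-12,"y":82,"z":0,"yaw":0},{"x":-12,"y":82,"z":0,"yaw":0}]'
python3 - <<'E'
from h import *
s=read_state();print(s['time'],s['eef_pos'],s['gripper_width'],s['wrist_force'])
for n in ['wrist','top']:
    p,d=camera(n);cv2.imwrite(f'pics/{n}3.png',p[:,:,::-1] if n=='wrist' else rect(p,get_calibration('top'),.081,.531,.077)[:,:,::-1])
C=np.array([.5352,.0778]);n=np.array([.9957,.0924]);u=np.array([-.0924,.9957])
q=s['eef_pos'][:2]-C;print(q@n,q@u)
a0,b0=q@n,q@u
for dl in range(0,61,4):
    t=np.radians(dl);a,b=.0205,b0  # contact
    A=a*np.cos(t)-b*np.sin(t);B=a*np.sin(t)+b*np.cos(t)
    print(dl,round((A-a0)*1e3,1),round((B-b0)*1e3,1))
E
```

```text
time: 2.55
eef_pos: [0.5549, 0.1305, 0.1706]
tool_rot: [[0.996, 0.002, -0.095], [0.095, 0.0, 0.996], [0.002, -1.0, 0.0]]
wrist_force: [0.5, 0.1, 0.1]
gripper_width: 0.001
2.55 [0.55489567 0.13051296 0.17058118] 0.0010153135677840738 [0.52032184 0.0736909  0.06917704]
0.024481653242408467 0.050666410989055666
0 -4.0 0.0
4 -7.6 1.3
8 -11.2 2.4
12 -15.0 3.2
16 -18.7 3.7
20 -22.5 4.0
24 -26.4 4.0
28 -30.2 3.7
32 -33.9 3.2
36 -37.7 2.4
40 -41.3 1.3
44 -44.9 0.0
48 -48.4 -1.5
52 -51.8 -3.3
56 -55.0 -5.3
60 -58.1 -7.6
```

View pics/wrist3.png

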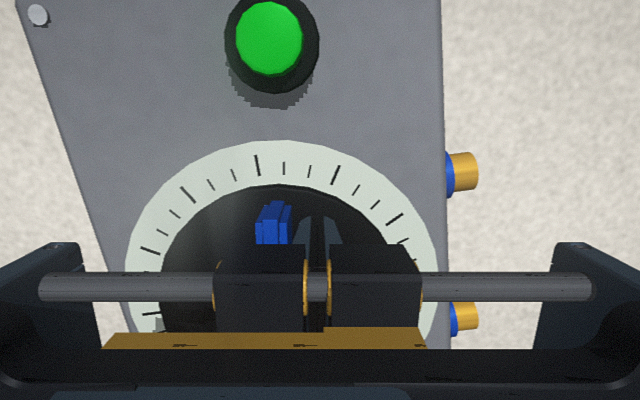

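The fin's end shows at (272,222) just left of the fingertips, with a small gap still open and no contact force. I'll push along the arc through the first 40° or so.

```bash
python3 -m pendant '[{"x":-4,"y":0,"z":0,"yaw":0},{"x":-7.6,"y":0,"z":1.3,"yaw":-4},{"x":-11.2,"y":0,"z":2.4,"yaw":-8},{"x":-15,"y":0,"z":3.2,"yaw":-12},{"x":-18.7,"y":0,"z":3.7,"yaw":-16},{"x":-22.5,"y":0,"z":4,"yaw":-20},{"x":-26.4,"y":0,"z":4,"yaw":-24},{"x":-30.2,"y":0,"z":3.7,"yaw":-28},{"x":-33.9,"y":0,"z":3.2,"yaw":-32},{"x":-37.7,"y":0,"z":2.4,"yaw":-36},{"x":-41.3,"y":0,"z":1.3,"yaw":-40},{"x":-41.3,"y":0,"z":1.3,"yaw":-40},{"x":-41.3,"y":0,"z":1.3,"yaw":-40}]'
cat >> h.py <<'E'
def look(i):
    s=read_state();print(s['time'],s['eef_pos'],s['gripper_width'],s['wrist_force'])
    p,_=camera('wrist');cv2.imwrite(f'pics/wrist{i}.png',p[:,:,::-1])
    p,_=camera('top');r=rect(p,get_calibration('top'),.081,.531,.077);cv2.imwrite(f'pics/top{i}.png',r[:,:,::-1])
    return s,p
E
python3 - <<'E'
from h import *
s,p=look(4)
C=np.array([.5352,.0778]);n=np.array([.9957,.0924]);u=np.array([-.0924,.9957])
q=s['eef_pos'][:2]-C;print(q@n,q@u)
E
```

```text
time: 3.73
eef_pos: [0.514, 0.1278, 0.1695]
tool_rot: [[0.703, 0.0, -0.711], [0.711, 0.0, 0.703], [0.001, -1.0, -0.0]]
wrist_force: [-0.1, -0.1, 0.3]
gripper_width: 0.004
3.7333 [0.51402212 0.12784459 0.16947436] 0.0035661364526208116 [-0.1378681  -0.13296339  0.28161762]
-0.016462693034278972 0.051786231255619944
```

View pics/wrist4.png

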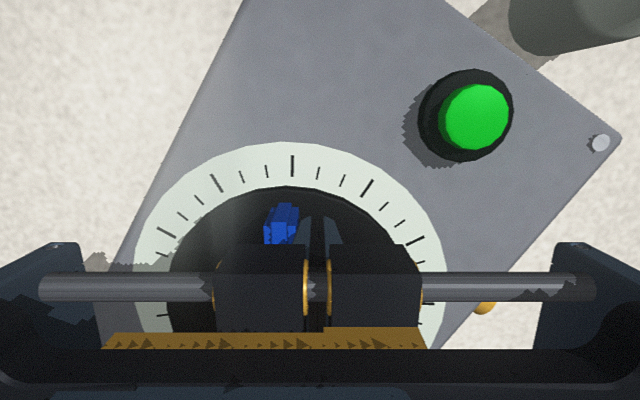

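View pics/top4.png

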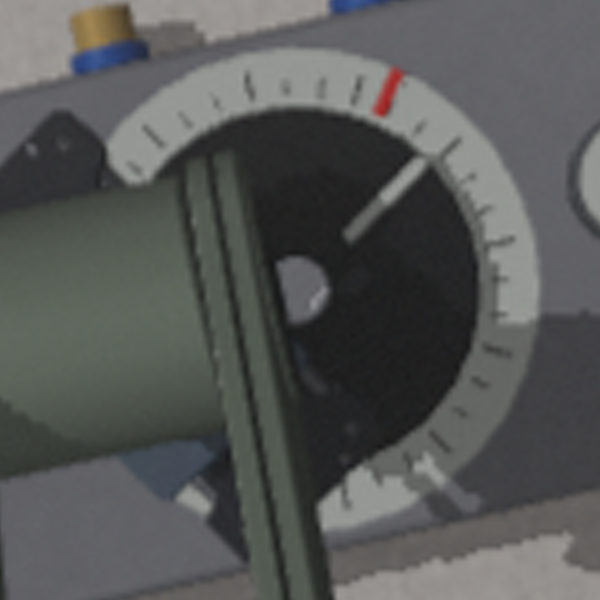

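The index now runs (346,238)–(422,158), at about 47°, with the red line at about 65°. I'll measure both angles more precisely.

```bash
cat >> h.py <<'E'
def angles(p,C=(.5352,.0778)):
    c=get_calibration('top');N=900;h=.13
    def pol(m):
        v,u=np.nonzero(m);return (h-(u+.5)*2*h/N),(h-(v+.5)*2*h/N)  # dy,dx
    r=rect(p,c,.081,*C,half=h,N=N).astype(int)
    yy,xx=np.mgrid[:N,:N];R=np.hypot(h-(xx+.5)*2*h/N,h-(yy+.5)*2*h/N)
    br=r.min(2);ang=np.degrees(np.arctan2(h-(yy+.5)*2*h/N,-(h-(xx+.5)*2*h/N)))
    m=(R>.036)&(R<.074)&(br>75)&(ang>-10)&(ang<100)
    k,l,st,ce=cv2.connectedComponentsWithStats(m.astype(np.uint8))
    res={}
    if k>1:
        i=1+np.argmax(st[1:,4]);w=(br-40)*(l==i);res['index_mean']=(ang*w).sum()/w.sum();res['n']=int(st[i,4])
        v,u=np.nonzero(l==i);L=cv2.fitLine(np.float32(np.c_[u,-v]),cv2.DIST_L2,0,.01,.01).ravel()
        t=np.degrees(np.arctan2(L[1],L[0]));res['index_dir']=t if t>-45 else t+180
    for z in (.071,.081):
        r=rect(p,c,z,*C,half=h,N=N).astype(int)
        w=np.clip(r[...,0]-(r[...,1]+r[...,2])/2-25,0,None)*((R>.08)&(R<.107)&(ang>30)&(ang<100))
        res[f'red{z}']=(ang*w).sum()/w.sum()
    return {k:float(round(v,2)) for k,v in res.items()}
E
python3 - <<'E'
from h import *
print(angles(np.load('top0.npz')['p']))
p,_=camera('top');print(angles(p))
for C in ((.5362,.0778),(.5352,.0788)): print(angles(p,C))
s=read_state();q=s['tool_rot'][:2,:].T@(s['eef_pos'][:2]-np.array([.5352,.0778]));print(q)
a0,b0=q[0],q[2]
for dl in range(0,21,3):
    t=np.radians(dl)
    print(dl,round((a0*np.cos(t)-b0*np.sin(t)-a0)*1e3,1),round((a0*np.sin(t)+b0*np.cos(t)-b0)*1e3,1))
E
```

```text
{'index_mean': 5.3, 'n': 3306.0, 'index_dir': 5.110000133514404, 'red0.071': 65.81, 'red0.081': 65.49}
{'index_mean': 46.5, 'n': 3055.0, 'index_dir': 45.029998779296875, 'red0.071': 65.81, 'red0.081': 65.49}
{'index_mean': 45.79, 'n': 3074.0, 'index_dir': 45.02000045776367, 'red0.071': 65.56, 'red0.081': 65.24}
{'index_mean': 45.78, 'n': 3027.0, 'index_dir': 45.029998779296875, 'red0.071': 65.26, 'red0.081': 64.94}
[2.07661270e-02 1.30961810e-05 5.03071728e-02]
0 0.0 0.0
3 -2.7 1.0
6 -5.4 1.9
9 -8.1 2.6
12 -10.9 3.2
15 -13.7 3.7
18 -16.6 4.0
```

```bash
python3 -m pendant '[{"x":-2.7,"y":0,"z":1,"yaw":-3},{"x":-5.4,"y":0,"z":1.9,"yaw":-6},{"x":-8.1,"y":0,"z":2.6,"yaw":-9},{"x":-10.9,"y":0,"z":3.2,"yaw":-12},{"x":-13.7,"y":0,"z":3.7,"yaw":-15},{"x":-13.7,"y":0,"z":3.7,"yaw":-15},{"x":-13.7,"y":0,"z":3.7,"yaw":-15}]'
python3 - <<'E'
from h import *
s,p=look(5);print(angles(p));np.save('p5.npy',p)
q=s['tool_rot'][:2,:].T@(s['eef_pos'][:2]-np.array([.5352,.0778]));print(q)
E
```

```text
time: 4.47
eef_pos: [0.5019, 0.1207, 0.1693]
tool_rot: [[0.495, 0.0, -0.869], [0.869, 0.0, 0.495], [0.0, -1.0, -0.0]]
wrist_force: [1.4, 1.1, 0.1]
gripper_width: 0.004
4.4667 [0.50186051 0.12074756 0.16927161] 0.003882279018208929 [1.4254743  1.06194466 0.12704358]
{'index_mean': 61.8, 'n': 3478.0, 'index_dir': 60.130001068115234, 'red0.071': 65.81, 'red0.081': 65.5}
[2.08075189e-02 8.82601226e-07 5.02300864e-02]
```

View pics/top5.png

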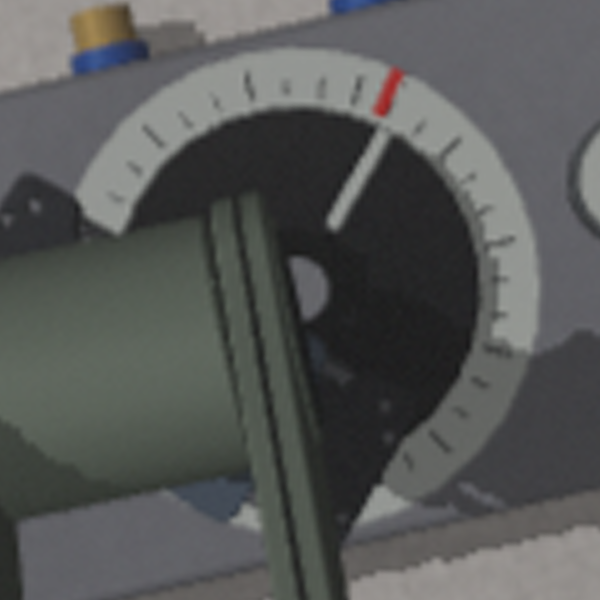

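View pics/wrist5.png

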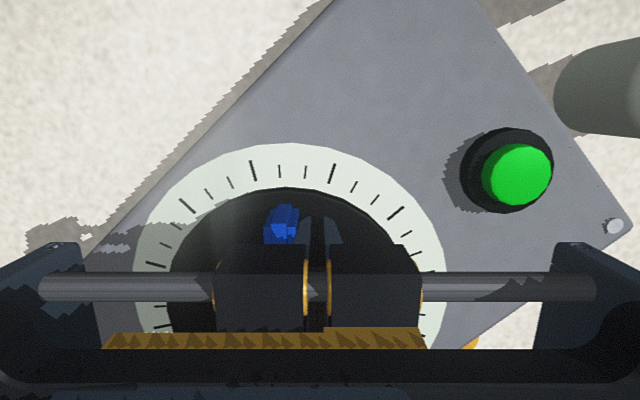

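Run:
```python
from h import *
from scipy.optimize import least_squares
p=np.load('top0.npz')['p'];c=get_calibration('top')
C0=np.array([.5352,.0785]);h=.13;N=1040
def edges(z,r0,r1,sgn,chan=None):
    r=rect(p,c,z,*C0,half=h,N=N).astype(float).mean(2);r=cv2.GaussianBlur(r,(0,0),3)
    P=[]
    for a in np.radians(np.arange(0,360,3)):
        rr=np.arange(r0,r1,.0002);u=(h+rr*np.cos(a))*N/(2*h)-.5;v=(h-rr*np.sin(a))*N/(2*h)-.5
        I=cv2.remap(r.astype(np.float32),u.astype(np.float32)[None],v.astype(np.float32)[None],1)[0]
        g=np.gradient(I)*sgn;k=np.argmax(g)
        P.append((rr[k]*np.cos(a),rr[k]*np.sin(a)))
    P=np.array(P)
    f=lambda x:np.hypot(P[:,0]-x[0],P[:,1]-x[1])-x[2]
    s=least_squares(f,[0,0,(r0+r1)/2],loss='soft_l1',f_scale=.0005)
    print(z,'centre',C0[0]+s.x[1],C0[1]-s.x[0],'r',s.x[2],'rms',np.std(s.fun))
edges(.072,.098,.112,-1);edges(.071,.098,.112,-1)
edges(.081,.072,.088,1)
edges(.085,.009,.019,-1)
```

```text
0.072 centre 0.5354588355433149 0.07869701369161877 r 0.10571405541848988 rms 0.0007686786513103372
0.071 centre 0.5354937466603628 0.0787446180613306 r 0.10579109205818799 rms 0.00077627575306892
0.081 centre 0.5353039614205423 0.0782604434837989 r 0.07947159910642672 rms 0.0016228224560021303
0.085 centre 0.5354307249280409 0.0786627032119273 r 0.0141431917697321 rms 0.000259199908756972
```

The ring and cap fits agree on a centre of (0.5354, 0.0787). About 4.4° remain, so I'll push 4°, retract and measure without occlusion.

```bash
python3 -m pendant '[{"x":-1.8,"y":0,"z":0.7,"yaw":-2},{"x":-3.55,"y":0,"z":1.3,"yaw":-4},{"x":-3.55,"y":0,"z":1.3,"yaw":-4},{"x":-3.55,"y":0,"z":1.3,"yaw":-4}]'
python3 - <<'E'
from h import *
s,p=look(6)
print(angles(p,(.5354,.0787)))
E
```

```text
time: 4.9
eef_pos: [0.499, 0.1183, 0.1693]
tool_rot: [[0.433, 0.0, -0.901], [0.901, 0.0, 0.433], [0.0, -1.0, -0.0]]
wrist_force: [1.3, 0.4, 0.8]
gripper_width: 0.006
4.9 [0.49900183 0.11832298 0.16926941] 0.006158011285882581 [1.28397362 0.44757014 0.77384017]
{'index_mean': 64.72, 'n': 3462.0, 'index_dir': 64.6500015258789, 'red0.071': 65.26, 'red0.081': 64.95}
```

View pics/top6.png

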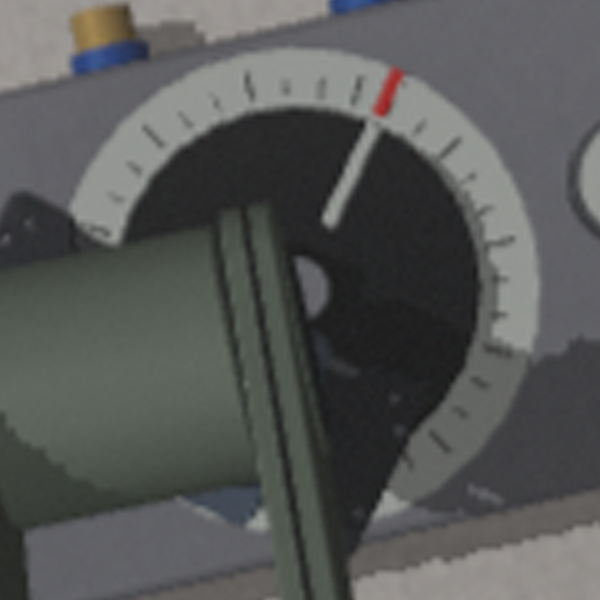

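The index is within about 0.5° of the red line. I'll back off, lift, and check close up with the wrist camera.

```bash
python3 -m pendant '[{"x":5,"y":0,"z":0,"yaw":0},{"x":10,"y":0,"z":0,"yaw":0},{"x":10,"y":0,"z":0,"yaw":0},{"x":10,"y":-40,"z":0,"yaw":0},{"x":10,"y":-80,"z":0,"yaw":0},{"x":0,"y":-80,"z":-40,"yaw":0},{"x":-18,"y":-80,"z":-80,"yaw":0},{"x":-18,"y":-80,"z":-120,"yaw":0},{"x":-18,"y":-80,"z":-160,"yaw":0},{"x":-18,"y":-80,"z":-198,"yaw":0},{"x":-18,"y":-80,"z":-198,"yaw":0},{"x":-18,"y":-80,"z":-198,"yaw":0},{"x":-18,"y":-80,"z":-198,"yaw":0}]'
python3 - <<'E'
from h import *
s,p=look(7);np.savez('s7.npz',p=p,pos=s['eef_pos'],R=s['tool_rot'])
print(angles(p,(.5354,.0787)))
E
```

```text
time: 6.08
eef_pos: [0.6689, 0.0168, 0.2484]
tool_rot: [[0.432, -0.003, -0.902], [0.902, 0.0, 0.432], [-0.001, -1.0, 0.002]]
wrist_force: [-0.2, -0.5, -1.4]
gripper_width: 0.006
6.0833 [0.66890939 0.016775   0.24844379] 0.005884683147624 [-0.17085815 -0.46989388 -1.39507112]
{'index_mean': 36.4, 'n': 26740.0, 'index_dir': -42.40999984741211, 'red0.071': 65.26, 'red0.081': 64.94}
```

View pics/wrist7.png

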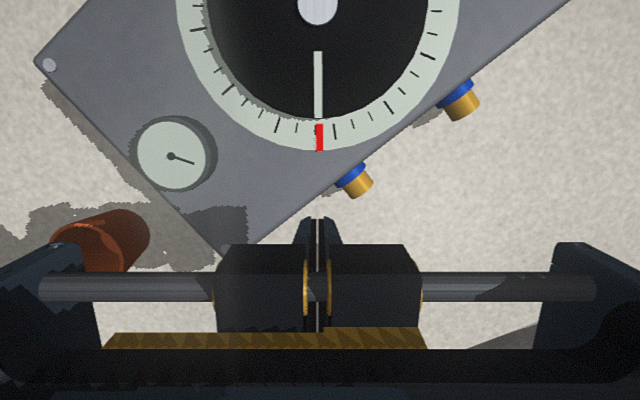

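View pics/top7.png

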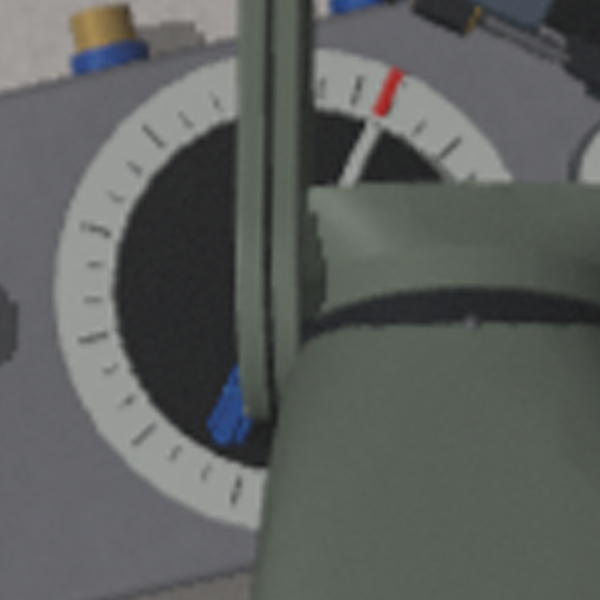

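The wrist picture shows the index at about (318, 50–118) and the red line at about (320, 124–151), very nearly in line. I'll take subpixel values next.

Run:
```python
from h import *
p=cv2.imread('pics/wrist7.png')[:,:,::-1].astype(float)
s=np.load('s7.npz');T=get_calibration('wrist');K=T['camera_matrix'];M=T['T_tool_cam']
Rw=s['R']@M[:3,:3];ow=s['R']@M[:3,3]+s['pos'];print('cam',ow)
def w(u,v,z):
    r=Rw@np.array([(u-K[0,2])/K[0,0],-(v-K[1,2])/K[1,1],-1]);return ow+r*(z-ow[2])/r[2]
def pts(rows,f,z,lo,hi):
    o=[]
    for v in rows:
        q=f(p[v,lo:hi]);o.append(w((q*np.arange(lo,hi)).sum()/q.sum(),v,z))
    return np.array(o)[:,:2]
I=pts(range(54,115),lambda a:np.clip(a.min(1)-70,0,None),.081,308,329)
R=pts(range(127,148),lambda a:np.clip(a[:,0]-(a[:,1]+a[:,2])/2-30,0,None),.072,309,331)
# cap centre z .085
g=cv2.GaussianBlur(p.mean(2),(0,0),1)
def cyc(P):
    m=P.mean(0);d=np.linalg.svd(P-m)[2][0];d*=np.sign(d[0]);return m,np.degrees(np.arctan2(d[0],-d[1])),d
mi,ai,di=cyc(I);mr,ar,dr=cyc(R);print('index',mi,ai,'red',mr,ar)
nrm=np.array([-di[1],di[0]]) # left of index dir
print('red offset left of index line mm',(mr-mi)@nrm*1e3,'along',(mr-mi)@di*1e3)
for C in ((.5354,.0787),):
    C=np.array(C);f=lambda m:np.degrees(np.arctan2(*( (m-C)*[1,-1])));print(f(mi),f(mr),'C off line',(C-mi)@nrm*1e3)
# dial centre from wrist: plate inner/outer edge is hard; use index line through centre at r
c2=mi-di*.055;print('implied centre',c2)
```

```text
cam [0.59914493 0.05044801 0.34090043]
index [0.58542494 0.05740258] 64.81578315258479 red [0.62255504 0.04105462] 65.75347731414561
red offset left of index line mm 1.0059833622196097 along 40.55721848999432
66.93879531673763 66.63875807668774 C off line -2.014133190306488
implied centre [0.535653   0.08080673]
```

Top and wrist measurements both put the index about 0.5° (under 1 mm at the rim) short of the red line, well inside the 6 mm line width, and the fin is free. The dial is set, so I'll hover near the button.

```bash
python3 -m pendant '[{"x":20,"y":0,"z":35,"yaw":0},{"x":40,"y":0,"z":70,"yaw":0},{"x":60,"y":0,"z":105,"yaw":0},{"x":80,"y":0,"z":140,"yaw":0},{"x":100,"y":10,"z":175,"yaw":0},{"x":120,"y":20,"z":190,"yaw":0},{"x":130,"y":28,"z":190,"yaw":0},{"x":130,"y":28,"z":190,"yaw":0},{"x":130,"y":28,"z":190,"yaw":0}]'
python3 - <<'E'
from h import *
s,p=look(8)
w,d=camera('wrist');T=get_calibration('wrist');K=T['camera_matrix'];M=T['T_tool_cam']
h=cv2.cvtColor(w,cv2.COLOR_RGB2HSV).astype(int);m=(h[...,0]>45)&(h[...,0]<85)&(h[...,1]>150)
k,l,st,ce=cv2.connectedComponentsWithStats(m.astype(np.uint8));i=1+np.argmax(st[1:,4]);print(st[i],ce[i])
D=np.median(d[l==i]);u,v=ce[i]
t=M@np.array([(u-K[0,2])/K[0,0]*D,-(v-K[1,2])/K[1,1]*D,-D,1]);print('tool',t[:3]*1e3,'world',s['tool_rot']@t[:3]+s['eef_pos'])
f=np.load('top0.npz');o=measure(f['p'],0);g=o['green'][0];print(ray(get_calibration('top'),g[2],.09))
E
```

```text
time: 6.93
eef_pos: [0.5541, 0.2158, 0.2213]
tool_rot: [[0.43, -0.0, -0.903], [0.903, -0.001, 0.43], [-0.001, -1.0, -0.0]]
wrist_force: [0.3, -0.2, -0.6]
gripper_width: 0.004
6.9333 [0.55413073 0.21584884 0.22130899] 0.003947211125082361 [ 0.26918118 -0.15384215 -0.58302632]
[ 458   57   81   69 2508] [497.64513557  90.75358852]
tool [102.58963424 100.09171277  85.23129181] world [0.52131536 0.34504496 0.12111482]
red [314 160   5   9  22] [315.9 164.1]
blue [305 143  13   6  40] [311.  145.4]
blue [254 156  12   6  39] [259.6 158.4]
blue [264 201  22  10 162] [274.9 205.5]
green [220 204  15  16 189] [226.9 211.5]
[0.52079016 0.23426336 0.09      ]
```

View pics/wrist8.png

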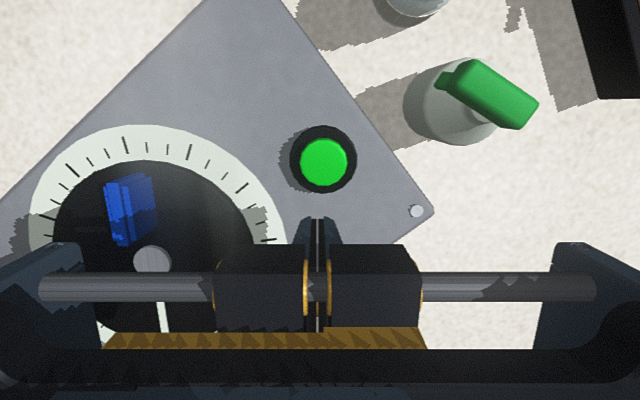

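View pics/top8.png

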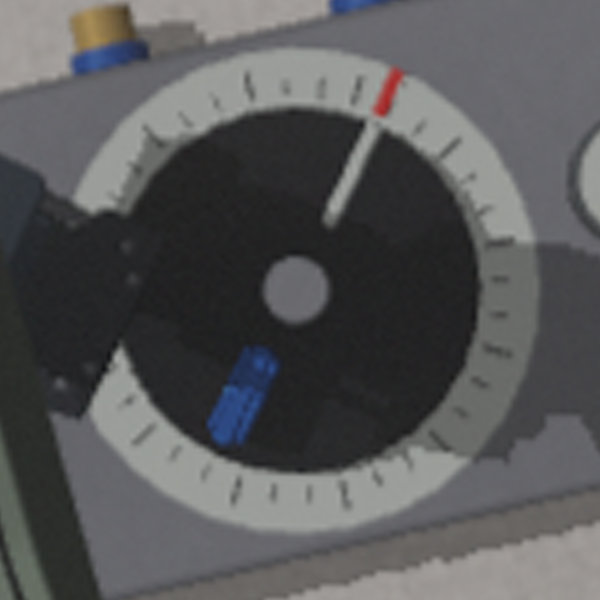

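The biggest green blob was the spray head; the button is at (324,162). The top view shows the index running straight into the red line.

Run:
```python
from h import *
s=read_state();w,d=camera('wrist');T=get_calibration('wrist');K=T['camera_matrix'];M=T['T_tool_cam']
h=cv2.cvtColor(w,cv2.COLOR_RGB2HSV).astype(int);m=(h[...,0]>45)&(h[...,0]<85)&(h[...,1]>150);m[:,400:]=0
k,l,st,ce=cv2.connectedComponentsWithStats(m.astype(np.uint8));i=1+np.argmax(st[1:,4]);print(st[i],ce[i])
D=np.median(d[l==i]);
def P(u,v,D): t=M@np.array([(u-K[0,2])/K[0,0]*D,-(v-K[1,2])/K[1,1]*D,-D,1]);return t[:3]*1e3,s['tool_rot']@t[:3]+s['eef_pos']
print(P(*ce[i],D));print('housing rim',P(296,162,d[162,296])[1], 'plate',P(250,90,d[90,250])[1])
p,_=camera('top');print(angles(p,(.5354,.0787)))
```

```text
[ 300  136   49   48 1815] [323.65895317 159.59724518]
(array([  4.91519118, 130.12662839,  40.86851474]), array([0.52041349, 0.23677026, 0.09167247]))
housing rim [0.51486789 0.21743012 0.08207678] plate [0.45553493 0.20947283 0.07045892]
{'index_mean': 64.71, 'n': 3548.0, 'index_dir': 64.66000366210938, 'red0.071': 65.26, 'red0.081': 64.94}
```

Button top is at z≈0.091, its rim at 0.082. I'll align over it and descend to about 4 mm above.

```bash
python3 -m pendant '[{"x":4,"y":0,"z":40,"yaw":0},{"x":4,"y":0,"z":40,"yaw":0},{"x":4,"y":30,"z":40,"yaw":0},{"x":4,"y":47,"z":40,"yaw":0},{"x":4,"y":47,"z":40,"yaw":0},{"x":4,"y":47,"z":40,"yaw":0}]'
python3 - <<'E'
from h import *
s,p=look(9)
E
```

```text
time: 7.68
eef_pos: [0.5201, 0.2361, 0.1741]
tool_rot: [[0.432, -0.001, -0.902], [0.902, -0.001, 0.432], [-0.001, -1.0, 0.001]]
wrist_force: [0.5, 0.1, 0.7]
gripper_width: 0.005
7.6833 [0.52011051 0.23608693 0.17405017] 0.005356001612732358 [0.47342434 0.07035123 0.73078446]
```

View pics/wrist9.png

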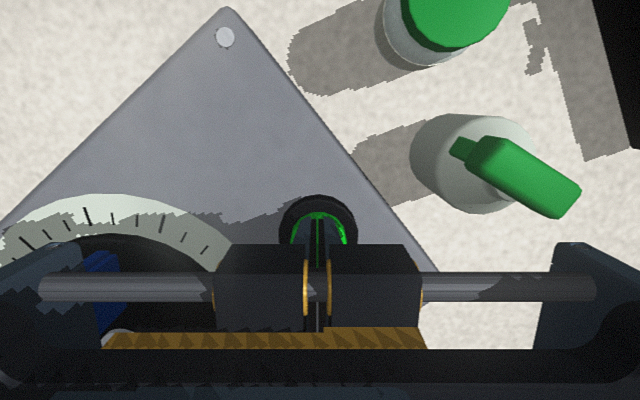

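The fingertips are centred over the button at about (318,230), and the bottles are well clear below the gripper body. I'll press in small steps.

```bash
python3 -m pendant '[{"x":0,"y":3,"z":0,"yaw":0},{"x":0,"y":6,"z":0,"yaw":0},{"x":0,"y":8,"z":0,"yaw":0},{"x":0,"y":8,"z":0,"yaw":0}]'
```

```text
time: 8.12
eef_pos: [0.5209, 0.2369, 0.1668]
tool_rot: [[0.432, 0.002, -0.902], [0.902, 0.001, 0.432], [0.002, -1.0, -0.002]]
wrist_force: [1.4, 0.2, 3.9]
gripper_width: 0.006
```

```bash
python3 -m pendant '[{"x":0,"y":1,"z":0,"yaw":0},{"x":0,"y":2,"z":0,"yaw":0},{"x":0,"y":3,"z":0,"yaw":0},{"x":0,"y":3,"z":0,"yaw":0}]'
```

```text
time: 8.45
eef_pos: [0.5209, 0.2369, 0.1645]
tool_rot: [[0.431, 0.003, -0.902], [0.902, 0.001, 0.431], [0.002, -1.0, -0.002]]
wrist_force: [0.5, -1.2, 8.8]
gripper_width: 0.003
```

```bash
python3 -m pendant '[{"x":0,"y":1,"z":0,"yaw":0},{"x":0,"y":2,"z":0,"yaw":0},{"x":0,"y":2,"z":0,"yaw":0},{"x":0,"y":2,"z":0,"yaw":0}]'
```

```text
time: 8.78
eef_pos: [0.5208, 0.2369, 0.1644]
tool_rot: [[0.432, 0.004, -0.902], [0.902, 0.001, 0.432], [0.003, -1.0, -0.003]]
wrist_force: [-2.1, -2.0, 19.5]
gripper_width: 0.009
```

The tip stopped moving (0.1 mm) while the force rose from 9 to 19.5 N, so the button is on its stop. I'll release it and retreat straight up.

```bash
python3 -m pendant '[{"x":0,"y":-6,"z":0,"yaw":0},{"x":0,"y":-15,"z":0,"yaw":0},{"x":0,"y":-50,"z":0,"yaw":0},{"x":0,"y":-85,"z":0,"yaw":0},{"x":0,"y":-85,"z":-40,"yaw":0},{"x":0,"y":-85,"z":-40,"yaw":0},{"x":0,"y":-85,"z":-40,"yaw":0},{"x":0,"y":-85,"z":-40,"yaw":0}]'
python3 - <<'E'
from h import *
s,p=look(10);print(angles(p,(.5354,.0787)))
w,d=camera('wrist');T=get_calibration('wrist');K=T['camera_matrix'];M=T['T_tool_cam']
h=cv2.cvtColor(w,cv2.COLOR_RGB2HSV).astype(int);m=(h[...,0]>45)&(h[...,0]<85)&(h[...,1]>150)
k,l,st,ce=cv2.connectedComponentsWithStats(m.astype(np.uint8))
for i in range(1,k):
    if st[i,4]<200: continue
    D=np.median(d[l==i]);u,v=ce[i];t=M@np.array([(u-K[0,2])/K[0,0]*D,-(v-K[1,2])/K[1,1]*D,-D,1]);print(ce[i],st[i,4],s['tool_rot']@t[:3]+s['eef_pos'])
E
```

```text
time: 9.45
eef_pos: [0.5549, 0.2191, 0.2449]
tool_rot: [[0.432, -0.004, -0.902], [0.902, -0.001, 0.432], [-0.003, -1.0, 0.003]]
wrist_force: [0.4, 0.2, -1.0]
gripper_width: 0.005
9.45 [0.55493722 0.21912383 0.24485268] 0.005371715918978924 [ 0.35082181  0.19476062 -1.01361331]
{'index_mean': 64.7, 'n': 3493.0, 'index_dir': 64.61000061035156, 'red0.071': 65.26, 'red0.081': 64.94}
[471.7974359   96.26615385] 1950 [0.52255954 0.34408333 0.12150213]
[318.21724599 158.26203209] 1496 [0.52054559 0.23654313 0.0914697 ]
```

View pics/wrist10.png

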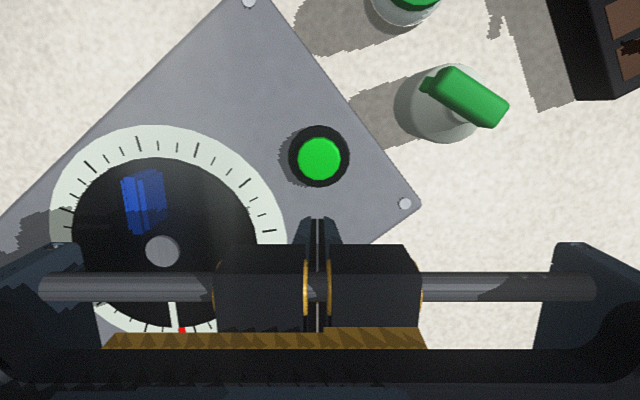

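View pics/top10.png

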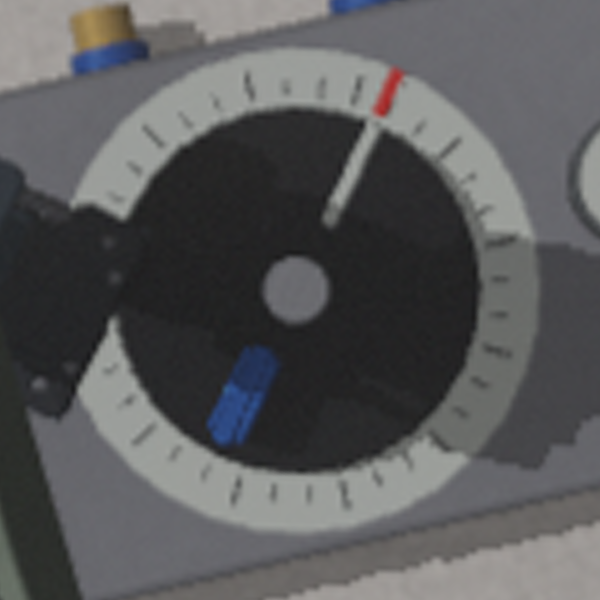

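The button at (318,158) is back up, with its top at z=0.0915 as before. The index still lines up with the red line, the gripper is clear, and the bottles haven't moved. I'm handing in.

```bash
python3 -c "
from cell import ticket
print(ticket.finish_job())"
```

```text
the job is handed in; nothing more can be done
None
```

The dial is set to the red line, the feed button has been pressed once and sprang back, and I handed the job in at about 9.5 s of the 58 s allowed.

- **Dial:** I pushed the fin about 59.5° anticlockwise with the closed fingertips, touching only one face. The last checks agree that the index stops slightly short of the red line. The top camera gives 64.7° against about 65.2°. The wrist close-up showed it about 1 mm short at the scale, or 0.6°. I left that, since the lines are 6 mm wide. The dial did not move during the button press.
- **Button:** I pressed it only after the dial was at rest and the fingers were off it. At the bottom the fingertips moved only 0.1 mm while the force rose from 9 to 19.5 N, so I take it as fully down. Afterwards its top was back at its original height, 91.5 mm.
- **Surroundings:** The seed jar, flower pot and spray bottle were not touched. The spray bottle was measured at the same spot before and after, to about 1 mm; the jar and pot I only judged by eye. The gripper was clear of everything at hand-in.
- **Disagreements:**
  - My first fit of the dial centre was about 1 mm off because of a shadow; I corrected it from the scale ring and cap.
  - The top and wrist cameras differed by about 2 mm in absolute position, within their calibration.
  - One move command was refused for missing keys, and the arm did not move.

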